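Find the full tin of canvas tacks by heft

TASK

Three identical closed tins of canvas tacks stand in a row on the wooden board, and only one is still full. Going along the row from the robot's left to its right, lift each tin at least a centimetre clear of the board for a moment to feel its weight and stand it back in its place; then pick up the heaviest and hold it up, upright, with its underside at least 12 cm above the table, and finish while still holding it there (if the last tin proves the heaviest, it may simply stay in hand). Do not drop or tip any tin, and leave the brush jar, bottle, potato and paint tube where they are.

Things in the scene. Friction and masses are not known exactly. Their poses are not given: they have to be found in the camera images.
- board: fixed worn wooden board, 160 mm (its x) by 470 mm (its y, the row's direction) by 20 mm thick, lying on the table; origin at the centre of its underside, so its top is 20 mm up. The tins stand on it about 135 mm apart along its y; +y is the robot's left end. Its yaw is within 0.3 rad of the robot's axes
- tin_left: closed round steel tin with a red paper band and a pressed-in lid, 64 mm in diameter and 82 mm tall, identical to the other two to the eye; origin at the centre of its underside, z up through the lid. It starts upright on the board, the one nearest the +y end (the robot's left). Filled weight 0.1 to 0.6 kg; its loose tacks may shift a few mm inside. Rigid: any firm grip is safe
- tin_middle: closed round tin exactly like tin_left to the eye (64 mm in diameter, 82 mm tall, origin at the centre of its underside); the middle one of the row
- tin_right: closed round tin exactly like tin_left to the eye (64 mm in diameter, 82 mm tall, origin at the centre of its underside); the one nearest the board's -y end (the robot's right). The full one may be any of the three; it weighs at least 100 g more than each of the other two and is the only one over 0.45 kg
- brush_jar: loose glass jar, 72 mm in diameter and 100 mm tall, with paint brushes leaning out to 220 mm up; stands on the table past the board's left end; origin at the centre of its underside. Not to be moved
- bottle: loose brown glass bottle with a black cap, 60 mm in diameter, 165 mm tall; on the table past the board's right end; origin at the centre of its underside. Not to be moved
- potato: loose yellow potato (still-life model), about 76 mm across and 58 mm tall; on the table beyond the board; origin at the centre of its underside. Not to be moved
- paint_tube: loose yellow paint tube lying on the table beyond the board, 26 to 34 mm wide, 106 mm long along its y, 20 mm thick; origin on its underside. Not to be moved

How it is judged:
On the way, in this order (a step that is already met when the one before it is completed fails the run):
1. the left tin is held by the fingers at least 8 mm clear of the board for 0.2 s while the other two stand in their places (z of tin_left in the frame of board above 0.028 m and contact force between the fingers and tin_left above 1 N and contact force between each of tin_middle, tin_right and board above 0.4 N and contact force between the fingers and tin_middle below 0.05 N and angle between each of tin_middle, tin_right's own z axis and vertical below 0.1 rad and distance of each of tin_middle, tin_right from where it was at the start of the episode below 0.03 m and contact force between the fingers and tin_right below 0.05 N), for 0.2 s.
2. the middle tin is held by the fingers at least 8 mm clear of the board for 0.2 s while the other two stand in their places (z of tin_middle in the frame of board above 0.028 m and contact force between the fingers and tin_middle above 1 N and contact force between each of tin_left, tin_right and board above 0.4 N and contact force between the fingers and tin_left below 0.05 N and angle between each of tin_left, tin_right's own z axis and vertical below 0.1 rad and distance of each of tin_left, tin_right from where it was at the start of the episode below 0.03 m and contact force between the fingers and tin_right below 0.05 N), for 0.2 s.
3. the right tin is held by the fingers at least 8 mm clear of the board for 0.2 s while the other two stand in their places (z of tin_right in the frame of board above 0.028 m and contact force between the fingers and tin_right above 1 N and contact force between each of tin_left, tin_middle and board above 0.4 N and contact force between the fingers and tin_left below 0.05 N and angle between each of tin_left, tin_middle's own z axis and vertical below 0.1 rad and distance of each of tin_left, tin_middle from where it was at the start of the episode below 0.03 m and contact force between the fingers and tin_middle below 0.05 N), for 0.2 s.
At the end, for the whole second after the job is handed in: The heaviest tin is held by the fingers alone, underside at least 12 cm above the table, within 20 degrees of upright and still; the other two (each pressing on the board with less than 4.25 N, which only the full tin exceeds) stand upright on the board within 30 mm of where they started (((height (world z) of tin_left above 0.12 m and contact force between the fingers and tin_left above 1 N and angle between tin_left's own z axis and vertical below 0.35 rad and linear speed of tin_left below 0.05 m/s and contact force between tin_left and board below 0.05 N and contact force between tin_left and brush_jar below 0.05 N and contact force between tin_left and bottle below 0.05 N and contact force between tin_left and potato below 0.05 N and contact force between tin_left and paint_tube below 0.05 N and contact force between each of tin_left, the fingers and tin_middle below 0.05 N and contact force between each of tin_left, the fingers and tin_right below 0.05 N and contact force between tin_middle and board between 0.4 and 4.25 N and angle between each of tin_middle, tin_right's own z axis and vertical below 0.1 rad and distance of each of tin_middle, tin_right from where it was at the start of the episode below 0.03 m and linear speed of each of tin_middle, tin_right below 0.02 m/s and contact force between tin_right and board between 0.4 and 4.25 N) or (height (world z) of tin_middle above 0.12 m and contact force between the fingers and tin_middle above 1 N and angle between tin_middle's own z axis and vertical below 0.35 rad and linear speed of tin_middle below 0.05 m/s and contact force between tin_middle and board below 0.05 N and contact force between tin_middle and brush_jar below 0.05 N and contact force between tin_middle and bottle below 0.05 N and contact force between tin_middle and potato below 0.05 N and contact force between tin_middle and paint_tube below 0.05 N and contact force between each of tin_middle, the fingers and tin_left below 0.05 N and contact force between each of tin_middle, the fingers and tin_right below 0.05 N and contact force between tin_left and board between 0.4 and 4.25 N and angle between each of tin_left, tin_right's own z axis and vertical below 0.1 rad and distance of each of tin_left, tin_right from where it was at the start of the episode below 0.03 m and linear speed of each of tin_left, tin_right below 0.02 m/s and contact force between tin_right and board between 0.4 and 4.25 N) or (height (world z) of tin_right above 0.12 m and contact force between the fingers and tin_right above 1 N and angle between tin_right's own z axis and vertical below 0.35 rad and linear speed of tin_right below 0.05 m/s and contact force between tin_right and board below 0.05 N and contact force between tin_right and brush_jar below 0.05 N and contact force between tin_right and bottle below 0.05 N and contact force between tin_right and potato below 0.05 N and contact force between tin_right and paint_tube below 0.05 N and contact force between each of tin_right, the fingers and tin_left below 0.05 N and contact force between each of tin_right, the fingers and tin_middle below 0.05 N and contact force between tin_left and board between 0.4 and 4.25 N and angle between each of tin_left, tin_middle's own z axis and vertical below 0.1 rad and distance of each of tin_left, tin_middle from where it was at the start of the episode below 0.03 m and linear speed of each of tin_left, tin_middle below 0.02 m/s and contact force between tin_middle and board between 0.4 and 4.25 N))); the arm keeps its last pose, push and grip.
It fails at once if a tin is dropped (falls freely from more than about 13 mm) ((linear speed of tin_left above 0.5 m/s and contact force between the fingers and tin_left below 0.05 N) or (linear speed of tin_middle above 0.5 m/s and contact force between the fingers and tin_middle below 0.05 N) or (linear speed of tin_right above 0.5 m/s and contact force between the fingers and tin_right below 0.05 N)).
It fails at once if a tin is tipped more than 35 degrees (angle between any of tin_left, tin_middle, tin_right's own z axis and vertical above 0.61 rad).
It fails at once if the brush jar, bottle, potato or paint tube is moved by more than 15 mm (distance of any of brush_jar, bottle, potato, paint_tube from where it was at the start of the episode above 0.015 m).
It also fails if it takes over 61 s, if anything falls off the work surface, if the arm or the gripper's body presses on something with over 40 N, if the wrist force passes 120 N, or if a joint passes its speed limit or range.

ROBOT

A 6-joint arm with a two-finger parallel gripper is mounted at the origin on the work surface. World frame = base frame: x ahead of the robot, y to its left, z up, the work surface at z = 0. Lengths are in m, angles in rad, forces in N, time in s.
With the tool pointing down it reaches from about 0.275 to 0.75 m from the base axis. Payload 10.2 kg.
Tool frame: the origin (TCP) lies midway between the tips of the shut fingers; the grasp point (between the pads) lies 19 mm behind it (env.hold_point_z is the distance from the TCP to the grasp point, in m); x points along the fingers, z is the direction in which the jaws open and shut, and the axes are right-handed (so a half turn about x gives the same grasp; the last joint's range is limited). The gripper opens to 85 mm and grips with 20 to 120 N. Pads are 22 mm wide; open, the fingers measure 114 mm over their backs; the gripper's body (76 mm by 85 mm) begins 54 mm behind the grasp point. The pads swing forward as they close: fully open they stand 13 mm farther back than shut.
Start: joints at [-1.446, 0.313, 1.498, -0, 1.331, -0.223], TCP at [0.179, -0.494, 0.231] pointing down, gripper open.
Joint ranges: [-2.94, 2.94], [-0.97, 2.17], [0.19, 2.56], [-1.23, 4.37], [0.02, 3.11], [-2.88, 2.88]. Speed limits (rad/s): [2.39, 2.39, 3.01, 3.14, 3.14, 3.14].

INTERFACE

Orientations are given as a unit quaternion [x, y, z, w].
In Python, from bench import env, kinematics, monitor, eyes, job gives the robot as it stands. The module is installed in compiled form; this text tells all that it offers. Calls block until the motion is done:
- env.reach(position, orientation): joint-space move of the TCP to a pose.
- env.movel(position, velocity=0.15, frame=None, guard=None): straight line of the TCP; frame=None keeps the orientation; velocity is the mean speed in m/s. With guard (N) it stops when the force on the tool has changed by that much, and returns True; else False.
- env.set_joints(angles): joint-space move.
- env.release() and env.close_gripper(effort=None): open the fingers fully, or close them until they stop; effort is the grip in N (None keeps the last).
- env.hold(seconds).
- kinematics.ik(position, orientation): joint angles nearest the present ones, or None.
- monitor.sense(): the state.
- eyes.grab_frame(name): name is "scene" or "top" or "wrist"; returns a dict with "frame" (420x560x3 uint8, red, green, blue), "mtx" (3x3 intrinsics, pixels), "view" (4x4, takes a point from world to camera coordinates). Camera axes: x right, y down, z forward; pixel columns grow to the right and rows downward; lengths in m; the calibration is good to about 2 mm. A picture is of the moment at which its call begins. There is no depth.
A pose or a line that the arm cannot do raises env.MotionError and nothing moves.
- job.hand_in(): hands the job in, once; it reports no verdict.
The state is a dict: "clock": time; "joints": joint angles; "qvel": joint speeds; "joint_efforts": joint torques, N m; "position": TCP position; "ee_rot": TCP orientation; "contact_force": force on the tool from outside, world axes, zero at the start; "ft_torque": the same for the moment, N m; "finger_gap": opening from 0.0 (shut) to 1.0 (fully open).
Only numpy, scipy, OpenCV 4.12 (cv2) and the standard library are available. Lean on these libraries where they do the work, as an engineer would, in place of code of your own. Each camera call takes 0.05 s, during which the arm holds its last target. There are 200 camera calls.

## Working session

There is one attempt and no reset: what is moved stays moved. The work goes in short steps, each a Python script; the robot and the scene stay as the last script left them, time stands still between calls to the robot, and variables do not carry over. Pictures are saved under pics/ and viewed, about 8 in all and at most 12, crops included, and the job is handed in when it is done.

```bash
mkdir -p pics; python3 - <<'E'
from bench import env, kinematics, monitor, eyes, job
import cv2, numpy as np, pickle
d={n:eyes.grab_frame(n) for n in("top","scene")}
pickle.dump(d,open("f.pkl","wb"))
for n in d: cv2.imwrite(f"pics/{n}0.png",d[n]["frame"][:,:,::-1]); print(d[n]["mtx"].round(1).tolist(),d[n]["view"].round(3).tolist())
s=monitor.sense();print(s, env.hold_point_z)
E
```

```text
[[452.4, 0.0, 284.5], [0.0, 452.4, 215.8], [0.0, 0.0, 1.0]] [[0.045, -0.999, 0.005, 0.003], [-0.978, -0.045, -0.205, 0.589], [0.205, 0.005, -0.979, 1.168], [0.0, 0.0, 0.0, 1.0]]
[[467.7, 0.0, 281.4], [0.0, 467.7, 218.0], [0.0, 0.0, 1.0]] [[0.208, 0.978, -0.001, -0.145], [0.583, -0.125, -0.803, -0.295], [-0.785, 0.167, -0.596, 1.547], [0.0, 0.0, 0.0, 1.0]]
{'clock': 0.1, 'joints': array([-1.44639093e+00,  3.13376212e-01,  1.49837953e+00,  1.85535629e-05,
        1.33097803e+00, -2.23410281e-01]), 'qvel': array([ 0.00076723, -0.00191158, -0.00013795,  0.00031724, -0.0015991 ,
       -0.00025443]), 'joint_efforts': array([ 2.83853893e-03, -4.12899148e+01, -2.60138941e+01, -1.99285764e-04,
        3.02004730e-03, -2.81957915e-05]), 'position': array([ 0.17890223, -0.49333222,  0.23079449]), 'ee_rot': array([ 0.40624631,  0.57923943, -0.40563967,  0.57870725]), 'contact_force': array([ 0.94217929, -0.01830069, -0.60501702]), 'ft_torque': array([-0.0290652 ,  0.02069848, -0.02510794]), 'finger_gap': 0.9972717813568992} 0.0187
```

View pics/top0.png

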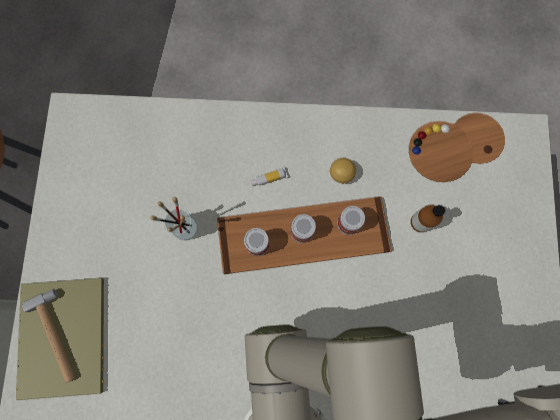

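View pics/scene0.png

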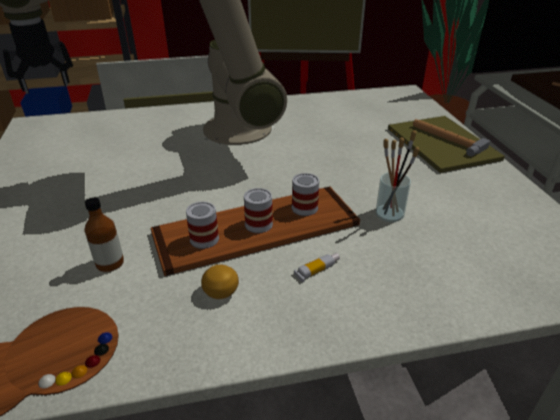

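The overhead view shows the three lids near (257,240), (303,228) and (352,219). The jar is at (183,225), the bottle at (428,217), and there is clear space in front of the board. The scene view shows the same order mirrored, with all tins upright.

```bash
cat > h.py <<'E'
import numpy as np, cv2
from scipy.spatial.transform import Rotation as R
def ray(f,u,v,z):
    M=f["view"];r=M[:3,:3];c=-r.T@M[:3,3]
    d=r.T@np.linalg.inv(f["mtx"])@[u,v,1]
    return c+d*(z-c[2])/d[2]
def proj(f,p):
    q=f["mtx"]@(f["view"]@np.append(p,1))[:3]; return q[:2]/q[2]
def quat(a):
    x=np.array([0,0,-1.]);z=np.array([np.cos(a),np.sin(a),0]);return R.from_matrix(np.c_[x,np.cross(z,x),z]).as_quat()
E
python3 - <<'E'
import pickle
from h import *
d=pickle.load(open("f.pkl","rb"))
f=d["top"]; im=f["frame"].copy()
hsv=cv2.cvtColor(im,cv2.COLOR_RGB2HSV)
for u,v in((257,240),(303,228),(352,219)):
    x0,y0=u-22,v-22; h=hsv[y0:y0+44,x0:x0+44]
    m=((h[...,1]<60)&(h[...,2]>90)).astype(np.uint8)
    cs,_=cv2.findContours(m,cv2.RETR_EXTERNAL,cv2.CHAIN_APPROX_NONE); c=max(cs,key=cv2.contourArea)
    e=cv2.fitEllipse(cv2.convexHull(c)); uc=np.array(e[0])+[x0,y0]
    print("ellipse",uc.round(1),np.round(e[1],1),ray(f,*uc,.102).round(4))
    p=ray(f,*uc,.102); print("  expected px dia",np.linalg.norm(proj(f,p+[0,.032,0])-proj(f,p-[0,.032,0])).round(1),"scene px",proj(d["scene"],p).round(1))
    cv2.ellipse(im,(tuple(uc),e[1],e[2]),(0,255,0),1)
a=cv2.resize(im[180:290,150:460],None,fx=2.5,fy=2.5)
b=cv2.resize(d["scene"]["frame"][160:275,140:370],None,fx=2.5,fy=2.5); b=cv2.copyMakeBorder(b,0,0,0,a.shape[1]-b.shape[1],cv2.BORDER_CONSTANT)
cv2.imwrite("pics/crop.png",np.r_[a,b][:,:,::-1])
for n,u,v,z in(("jar",183,232,.1),("bottlecap",438,211,.165)): print(n,ray(f,u,v,z).round(3))
for u,v in((219,218),(226,273),(390,251),(381,198)): print("board",ray(f,u,v,.02).round(3))
E
```

```text
ellipse [255.8 240.2] [23.9 25.8] [0.5116 0.101  0.102 ]
  expected px dia 24.7 scene px [306.9 179.3]
ellipse [303.  226.2] [24.2 25. ] [ 0.554  -0.0201  0.102 ]
  expected px dia 24.5 scene px [259.4 195. ]
ellipse [352.2 217.9] [24.4 25.3] [ 0.5819 -0.1482  0.102 ]
  expected px dia 24.4 scene px [202.8 209.1]
jar [0.525 0.292 0.1  ]
bottlecap [ 0.596 -0.352  0.165]
board [0.582 0.213 0.02 ]
board [0.43  0.182 0.02 ]
board [ 0.511 -0.266  0.02 ]
board [ 0.661 -0.241  0.02 ]
```

View pics/crop.png

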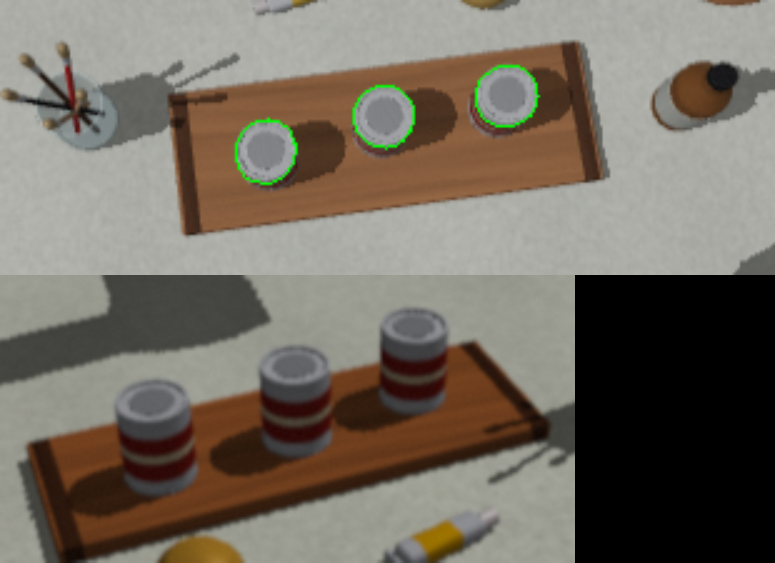

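Overhead positions reproject into the scene view to within about 2 px. Next I'll move over the left tin and check with the wrist camera.

```bash
python3 - <<'E'
from bench import env, kinematics, monitor, eyes, job
from h import *
P=[(.5116,.101),(.554,-.0201),(.5819,-.1482)]
a=.2;qs=quat(a)
s=monitor.sense();print(R.from_quat(s["ee_rot"]).as_matrix().round(2).tolist())
for A in(a,a+np.pi):
    for p in P: print(A,np.round(kinematics.ik([*p,.05],quat(A)),2))
q=min((kinematics.ik([*P[0],.22],quat(A)) for A in(a,a+np.pi)),key=lambda j:abs(j[5]))
env.set_joints(q)
s=monitor.sense();print(s["position"],s["clock"],s["joints"].round(2))
f=eyes.grab_frame("wrist"); im=f["frame"].copy()
for p in P:
    t=np.linspace(0,6.28,60)
    pts=np.array([proj(f,[p[0]+.032*np.cos(k),p[1]+.032*np.sin(k),.102]) for k in t]);cv2.polylines(im,[pts.astype(np.int32)],True,(0,255,0),1)
    print(proj(f,[*p,.102]))
cv2.imwrite("pics/w1.png",im[:,:,::-1])
import pickle;pickle.dump(f,open("w1.pkl","wb"))
E
```

```text
[[-0.0, 0.94, 0.34], [0.0, 0.34, -0.94], [-1.0, 0.0, -0.0]]
0.2 [-0.03  0.52  1.71 -0.    0.91 -0.23]
0.2 [-0.25  0.58  1.61 -0.    0.95 -0.45]
0.2 [-0.44  0.67  1.46 -0.    1.02 -0.64]Traceback (most recent call last):
  File "<stdin>", line 7, in <module>
    return _wrapfunc(a, 'round', decimals=decimals, out=out)
    return _wrapit(obj, method, *args, **kwds)
    result = getattr(arr, method)(*args, **kwds)
TypeError: unsupported operand type(s) for *: 'NoneType' and 'float'
```

```bash
python3 - <<'E'
from bench import env, kinematics, monitor, eyes, job
from h import *
P=[(.5116,.101),(.554,-.0201),(.5819,-.1482)]
env.reach([*P[0],.22],quat(.2))
s=monitor.sense();print(s["position"],s["clock"],s["joints"].round(2))
f=eyes.grab_frame("wrist"); im=f["frame"].copy()
for p in P:
    t=np.linspace(0,6.28,60)
    pts=np.array([proj(f,[p[0]+.032*np.cos(k),p[1]+.032*np.sin(k),.102]) for k in t]);cv2.polylines(im,[pts.astype(np.int32)],True,(0,255,0),1)
    print(proj(f,[*p,.102]))
cv2.imwrite("pics/w1.png",im[:,:,::-1])
import pickle;pickle.dump(f,open("w1.pkl","wb"))
E
```

```text
[0.51175467 0.10032861 0.21997642] 2.525 [-0.03  0.31  1.53 -0.    1.3  -0.23]
[281.27098978 202.38606003]
[298.41387821 322.2752311 ]
[298.33718767 420.23527959]
```

View pics/w1.png

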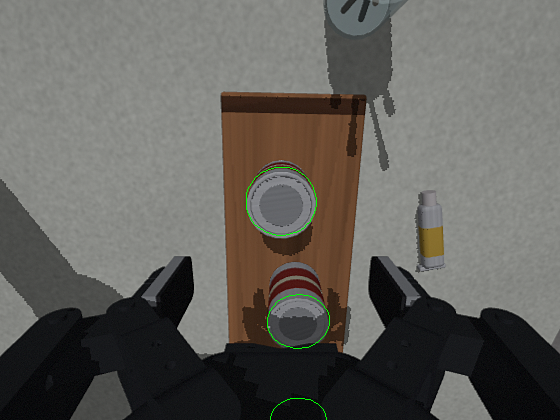

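The wrist view confirms the estimate: the predicted lid circles, (281,202) for the left tin and (298,322) for the middle, sit on the real lids. Now I'll weigh the left tin.

```bash
cat >> h.py <<'E'
from bench import env, kinematics, monitor, eyes, job
P=[(.5116,.101),(.554,-.0201),(.5819,-.1482)]
Z=.05
def fz(n=12):
    a=[]
    for _ in range(n):
        env.hold(.04); s=monitor.sense(); a.append(np.r_[s["contact_force"],s["joint_efforts"][1:3]])
    return np.mean(a,0).round(2),np.std(a,0).round(2)
def weigh(i,putdown=True):
    p=P[i]
    env.movel([*p,.12],.15); f0=fz()
    print("descend guard",env.movel([*p,Z],.08,guard=8))
    env.close_gripper(50)
    s=monitor.sense();print("gap",s["finger_gap"],s["position"].round(4),"F",s["contact_force"].round(2))
    env.movel([*p,Z+.03],.06); env.hold(.3); f1=fz()
    print("free",f0,"\nheld",f1,"\nweight N",(f0[0]-f1[0])[2], "gap",monitor.sense()["finger_gap"])
    if putdown:
        print("down guard",env.movel([*p,Z],.04,guard=15)); env.hold(.2)
        print("F",monitor.sense()["contact_force"].round(2),monitor.sense()["position"].round(4))
        env.release(); env.hold(.1); env.movel([*p,.2],.12)
    print("clock",monitor.sense()["clock"])
E
python3 - <<'E'
from h import *
weigh(0)
f=eyes.grab_frame("wrist");g=eyes.grab_frame("scene")
cv2.imwrite("pics/w2.png",np.r_[f["frame"][60:360],g["frame"][100:300]][:,:,::-1])
E
```

```text
descend guard False
gap 0.7425623664153346 [0.5119 0.101  0.0509] F [-2.66  0.25  6.15]
free (array([ 2.200e-01,  2.100e-01,  1.000e-02, -4.281e+01, -2.268e+01]), array([0.66, 0.37, 0.43, 0.24, 0.1 ])) 
held (array([ -0.12,  -0.06,  -5.34, -46.58, -22.79]), array([0.24, 0.62, 0.51, 0.01, 0.01])) 
weight N 5.35 gap 0.7406168512490251
down guard True
F [-1.15  0.55  5.89] [0.5112 0.101  0.0509]
clock 9.475
```

View pics/w2.png

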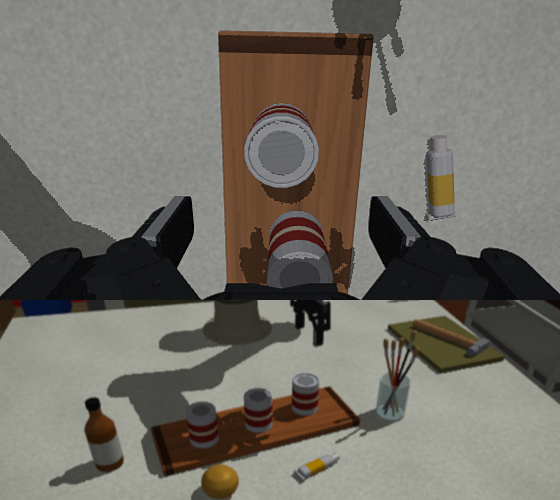

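All three tins stand upright after the put-down, with the left lid at (283,151) in the strip. The left tin reads 5.35 N (about 0.55 kg), so it is probably the full one. Next are the middle and right tins.

```bash
python3 - <<'E'
from h import *
for i in(1,2):
    env.movel([*P[i],.2],.15); weigh(i)
env.movel([*P[1],.2],.15);env.movel([*P[0],.2],.15)
f=eyes.grab_frame("wrist");g=eyes.grab_frame("scene");t=eyes.grab_frame("top")
a=cv2.resize(f["frame"],(400,300));b=cv2.resize(g["frame"],(400,300))
cv2.imwrite("pics/w3.png",np.r_[np.c_[a,b],t["frame"][160:310,100:500].repeat(2,0).repeat(2,1)][:,:,::-1])
h=cv2.cvtColor(f["frame"],cv2.COLOR_RGB2HSV);print(proj(f,[*P[0],.102]),monitor.sense()["clock"])
E
```

```text
descend guard False
gap 0.7275507514316013 [ 0.5542 -0.0202  0.0508] F [-2.21  0.22  6.26]
free (array([  0.15,  -0.06,  -0.  , -46.31, -23.24]), array([0.45, 0.58, 0.49, 0.3 , 0.15])) 
held (array([ -0.15,  -0.07,  -3.34, -49.09, -22.92]), array([0.53, 0.49, 0.45, 0.01, 0.01])) 
weight N 3.34 gap 0.7285903390778
down guard True
F [-0.58  0.41  5.83] [ 0.5536 -0.02    0.0508]
clock 17.3583
descend guard False
gap 0.7267147761993961 [ 0.5823 -0.1484  0.0509] F [0.02 1.04 5.72]
free (array([ 4.000e-02,  5.000e-02, -1.600e-01, -5.116e+01, -2.408e+01]), array([0.5 , 0.47, 0.49, 0.34, 0.17])) 
held (array([ -0.07,   0.13,  -1.7 , -52.85, -23.39]), array([0.32, 0.54, 0.57, 0.01, 0.01])) 
weight N 1.54 gap 0.7279575370286764
down guard True
F [-1.28  0.73  5.74] [ 0.5815 -0.148   0.0509]
clock 25.15Traceback (most recent call last):
  File "<stdin>", line 7, in <module>
    res = self.concatenate(tuple(objs), axis=axis)
ValueError: all the input array dimensions except for the concatenation axis must match exactly, but along dimension 1, the array at index 0 has size 400 and the array at index 1 has size 800
```

The weights are 5.35, 3.34 and 1.54 N, so the left tin is clearly the full one. I'll pick it up and hold it.

```bash
python3 - <<'E'
from h import *
p=P[0]
print(monitor.sense()["position"])
print(env.movel([*p,Z],.1,guard=8)); env.close_gripper(50)
env.movel([*p,.19],.08); env.hold(.5)
s=monitor.sense();print(s["position"],s["finger_gap"],s["clock"],fz())
f=eyes.grab_frame("wrist");g=eyes.grab_frame("scene");t=eyes.grab_frame("top")
a=cv2.resize(f["frame"],(400,300));b=cv2.resize(g["frame"],(400,300))
c=cv2.resize(t["frame"][160:310,100:500],(800,300))
cv2.imwrite("pics/w3.png",np.vstack([np.hstack([a,b]),c])[:,:,::-1])
E
```

```text
[0.51181865 0.10033125 0.1998996 ]
False
[0.51162054 0.10099472 0.18998715] 0.741530151558441 31.7167 (array([  0.13,  -0.18,  -5.36, -44.44, -26.86]), array([0.31, 0.63, 0.43, 0.  , 0.  ]))
```

View pics/w3.png

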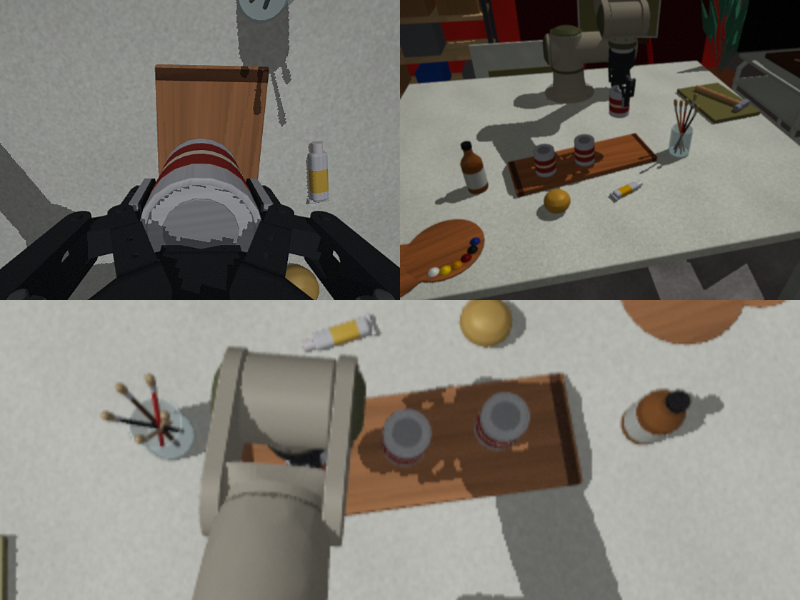

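The picture shows the left tin held upright above the board. The middle and right tins are standing in place, with lids at about (303,227) and (352,219) in the overhead view, as at the start.

```bash
python3 -c "
from bench import job
print(job.hand_in())"
```

```text
the job is handed in; nothing more can be done
None
```

I lifted each tin 30 mm, from left to right, and stood it back. The wrist force gave 5.35 N for the left tin, 3.34 N for the middle and 1.54 N for the right. The left tin, at about 0.55 kg, is the full one, so I picked it up again and handed in while holding it.

**Last checks**
- **Held tin:** it was gripped at 50 N and looked upright. The steady force was 5.36 N, matching the earlier reading. I raised it 14 cm from the board, so its underside should be about 16 cm above the table; this comes from the arm's position, not a separate measurement.
- **Other tins:** in the overhead picture the middle and right lids were within about 1 pixel (2–3 mm) of where they started.
- **Other objects:** the jar, bottle, potato and paint tube looked unmoved by eye.
- **Time:** the clock was at about 32 s of the 61 s allowed.

None of these checks failed or disagreed. The only error while the robot was working was in a script that combined pictures, which did not affect the robot. The hand-in reported no verdict.

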